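# Battery round at the sound desk

### The job

The stout microphone has its new batteries: press its battery cap fully home. The slim one is next to be changed: pull its battery cap out to the stop and leave it standing open. Leave the square-capped microphone shut and everything else where it is.

Things in the scene. Friction and masses are not known exactly. Their poses are not given: they have to be found in the camera images.
- stout_cap (a joint): Slide of the stout battery cap along its microphone, m: 0 = fully home, 0.036 = out at its stop. A friction catch holds it wherever it is left; about 5 N along the axis moves it, either way. Starts standing 14 to 26 mm out, showing a bright metal barrel beneath.
- stout_cap_end (a point): Handheld microphone clamped fast in a rack, head down, leaning 35 degrees, tail up and towards the robot. The stout one: round grey plastic battery cap 44 mm in diameter, 58 mm long. Site: centre of the cap's flat outer end, moving with it; z points out along the microphone (35 degrees from vertical), y along the row of microphones. 
- slim_cap (a joint): Slide of the slim battery cap along its microphone, m: 0 = fully home, 0.036 = out at its stop. A friction catch holds it wherever it is left; about 5 N along the axis moves it, either way. Starts home.
- slim_cap_end (a point): Handheld microphone clamped fast in a rack, head down, leaning 35 degrees, tail up and towards the robot. The slim one: round grey plastic battery cap 28 mm in diameter, 58 mm long, pinched anywhere. Shut caps end level. Site: centre of the cap's flat outer end, moving with it; z points out along the microphone (35 degrees from vertical), y along the row of microphones. 
- square_cap (a joint): Slide of the square battery cap along its microphone, m: 0 = fully home, 0.036 = out at its stop. A friction catch holds it wherever it is left; about 5 N along the axis moves it, either way. Starts home and is to stay so.
- square_cap_end (a point): Handheld microphone clamped fast in a rack, head down, leaning 35 degrees, tail up and towards the robot. The third one, to be left alone: square-sectioned grey cap 36 by 36 mm, 58 mm long. Site: centre of the cap's flat outer end, moving with it; z points out along the microphone (35 degrees from vertical), y along the row of microphones. 
- lamp_mid (a point): Middle of a fixed light bar, 20 mm thick, 420 mm long, above the row: 45 mm beyond the shut cap ends (away from the robot) and 90 mm higher, in the way of a gripper coming straight down. y runs along the row; the microphones stand 120 mm apart in any order, the middle one in line with this point. Posts carry the bar 200 mm either side.
- cell_box: Small cardboard box of batteries 32 x 34 x 52 mm standing on the rack's base plate between two microphones. Origin: centre of its underside. Bystander, not to be disturbed.
- bodypack: Black pocket transmitter 90 x 64 x 22 mm with a stub aerial, lying on the table before the rack. Origin: centre of underside. Bystander, not to be disturbed.
- tape_roll: Black roll of tape, 90 mm across, 24 mm high, lying before the rack. Origin: centre of underside. Bystander, not to be disturbed.
- mug: White mug, 80 mm across, 90 mm high. Origin: centre of underside. Bystander, not to be disturbed.
- tissue_box: Cardboard tissue box 220 x 110 x 75 mm. Origin: centre of underside. Bystander, not to be disturbed.
- party_mic: Gold and white microphone 235 mm long, 62 mm thick, lying on the table. Origin: under its middle, at table height. Bystander, not to be disturbed.
- screwdriver: Screwdriver lying on the table. Origin: on its underside. Bystander, not to be disturbed.

How it is judged:
By the outcome, as a careful person would: the job done as asked, in the order asked, and still so for the second after the job is handed in, with the robot touching nothing.
It also fails if it takes over 46 s, if anything falls off the work surface, if the arm or the gripper's body presses on something with over 40 N, if the wrist force passes 120 N, or if a joint passes its speed limit or range.

### The arm

A 6-joint arm with a two-finger parallel gripper is mounted at the origin on the work surface. World frame = base frame: x ahead of the robot, y to its left, z up, the work surface at z = 0. Lengths are in mm, angles in rad, forces in N, time in s.
With the tool pointing down it reaches from about 350 to 875 mm from the base axis. Payload 4.2 kg.
Tool frame: the origin (TCP) lies at the very end of the fingers, on their centre line; the grasp point (between the pads) lies 19 mm behind it; z points along the fingers, y is the direction in which the jaws open and shut (so a half turn about z gives the same grasp; the last joint's range is limited). The gripper opens to 85 mm and grips with 20 to 120 N. Pads are 22 mm wide; open, the fingers measure 114 mm over their backs; the gripper's body (76 mm by 85 mm) begins 54 mm behind the grasp point. The pads swing forward as they close: fully open they stand 13 mm farther back than shut.
Start: joints at [-1.011, 0.385, 0.008, 0, -1.194, -0.259], TCP at [185.193, -596.911, 231.312] pointing down, gripper open.
Joint ranges: [-3.14, 3.14], [-1.21, 2.06], [-1.07, 1.41], [-3.16, 2.05], [-2.99, -0.16], [-3.1, 3.1]. Speed limits (rad/s): [2.79, 2.79, 3.14, 3.14, 3.14, 3.14].

### API

Orientations are given as a unit quaternion [x, y, z, w].
In Python, from bench import arm, optics, job gives the robot as it stands.
- The arm moves only by the tool send_rows, never from a script. Its argument "steps" is a list that holds one entry, the list of rows, each a list of 5 numbers: the shift along the tool's x, y, z in cm, then the turn about the tool's z in rad, then the opening, from 0 (shut) to 1 (fully open). A call has 1 to 10 rows; each row shifts and turns the pose as measured when the row begins, along the tool's axes as they then stand; what a row does not reach is not made up. A row lasts 1/12 s, in which the tool goes at most 41.7 mm and 7.16 degrees, less where a joint would pass 70% of its speed; a pose out of reach is approached as far as the arm can. A call with a gripper value outside its range is refused whole. The fingers move at their own pace and stop on an object; the grip force is fixed at half the most. Time passes only in rows, so rows that do not move let the fingers close. It gives the time, the measured TCP pose, the force and the opening at its end, in the units of the state.
- arm.read_state(): the state, without advancing time (a new reading comes with each control period).
- optics.get_image(name): name is "scene" or "top"; returns (picture, depth): 480x640x3 uint8, blue, green, red; 480x640 float32, mm along the optical axis (not along the pixel's ray), 0 where there is no reading.
- optics.get_calibration(name): a dict with "K" (3x3 intrinsics, pixels), "k1" (the pictures are not rectified: a ray, as slopes to the right and down, at radius r is drawn at 1 + k1 r^2 times it, then the intrinsics apply), "rvec" (rotation vector, rad) and "tvec" (3), from world to camera coordinates, as OpenCV has them. Camera axes: x right, y down, z forward; pixel columns grow to the right and rows downward; lengths in mm; the calibration is good to about 2 mm. A picture is of the moment at which its call begins. get_calibration takes no time and is no camera call.
- job.job_done(): hands the job in, once; it reports no verdict.
The state is a dict: "clock": time; "joints": joint angles; "joint_vel": joint speeds; "joint_efforts": joint torques, N m; "position": TCP position; "ee_rot": TCP orientation; "contact_force": force on the tool from outside, world axes, zero at the start; "wrist_torque": the same for the moment, N m; "gripper_width": finger opening in mm.
Only numpy, scipy, OpenCV 4.12 (cv2) and the standard library are available. Lean on these libraries where they do the work, as an engineer would, in place of code of your own. Each camera call takes 0.05 s, during which the arm holds its last target. There are 200 camera calls.

## Working session

There is one attempt and no reset: what is moved stays moved. The work goes in short steps, Python scripts to look and compute and a tool call to move; the robot and the scene stay as the last step left them, time stands still between calls to the robot, and variables do not carry over. Pictures are saved under pics/ and viewed, about 8 in all and at most 12, crops included, and the job is handed in when it is done.

Besides the shell and the picture viewer there is one more tool, called as name([rows], argument=value, ...), one row to a line, values as JSON. send_rows: Moves the arm, as the interface text tells. Its arguments: {"type":"object","properties":{"steps":{"type":"array","items":{"type":"array","items":{"type":"array","items":{"type":"number"}}}}},"required":["steps"]}

```bash
mkdir -p pics; ls
python3 - <<'E'
from bench import arm, optics, job
import cv2,numpy as np
for n in("scene","top"):
    p,d=optics.get_image(n); cv2.imwrite(f"pics/{n}0.png",p); np.save(f"pics/{n}0.npy",d)
    c=optics.get_calibration(n); R=cv2.Rodrigues(np.array(c["rvec"],float))[0]
    print(n,c, "cam pos",-R.T@np.array(c["tvec"]).ravel(),"fwd",R[2])
print(arm.read_state())
E
```

```text
pics
scene {'K': array([[471.18138417,   0.        , 313.94206982],
       [  0.        , 471.18138417, 237.57891032],
       [  0.        ,   0.        ,   1.        ]]), 'k1': -0.04192759586694337, 'rvec': array([ 2.11949503,  0.55361516, -0.30379621]), 'tvec': array([-4.60853268e+02, -7.53328208e-01,  1.39976547e+03])} cam pos [ 976.35194596 -771.44527185  789.51803983] fwd [-0.4110192   0.71331558 -0.56766548]
top {'K': array([[516.77919681,   0.        , 330.05983562],
       [  0.        , 516.77919681, 235.62394942],
       [  0.        ,   0.        ,   1.        ]]), 'k1': -0.008996371699860974, 'rvec': array([ 2.21094275, -2.17861193,  0.11124831]), 'tvec': array([ -41.66223031,  521.1739101 , 1433.87793471])} cam pos [ 411.26747397    2.18764771 1469.76807582] fwd [ 0.07596439 -0.02487259 -0.99680026]
{'clock': 0.1, 'joints': array([-1.01138538e+00,  3.85478103e-01,  6.78421285e-03, -4.36376981e-04,
       -1.19402742e+00, -2.58551874e-01]), 'joint_vel': array([-1.44588035e-04, -1.83318132e-03,  3.61372220e-03,  1.78745560e-03,
       -3.66188474e-05, -4.38309823e-04]), 'joint_efforts': array([-8.52318681e-04, -3.93318093e+01,  1.88928956e+01,  4.19803038e+00,
       -2.59328182e-03,  4.95930763e-06]), 'position': array([ 185.04719403, -596.43296804,  230.34022388]), 'ee_rot': array([-1.49783200e-01,  9.88718375e-01,  9.63762650e-04, -1.96678006e-04]), 'contact_force': array([-0.57149561, -0.21303412, -0.36667144]), 'wrist_torque': array([ 0.00475339, -0.00384195,  0.02438952]), 'gripper_width': 85.20977097730992}
```

View pics/scene0.png

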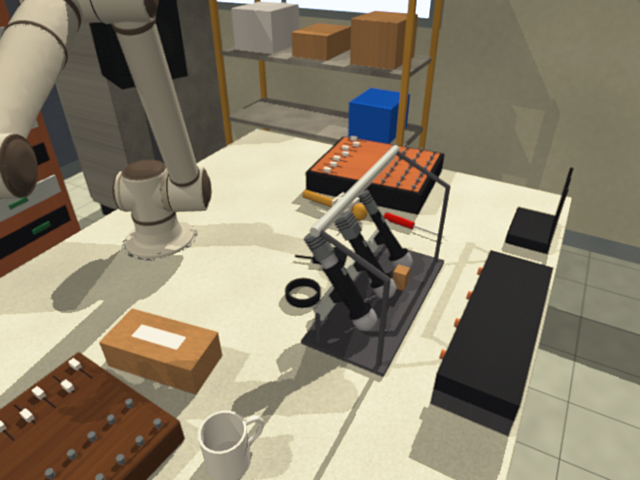

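View pics/top0.png

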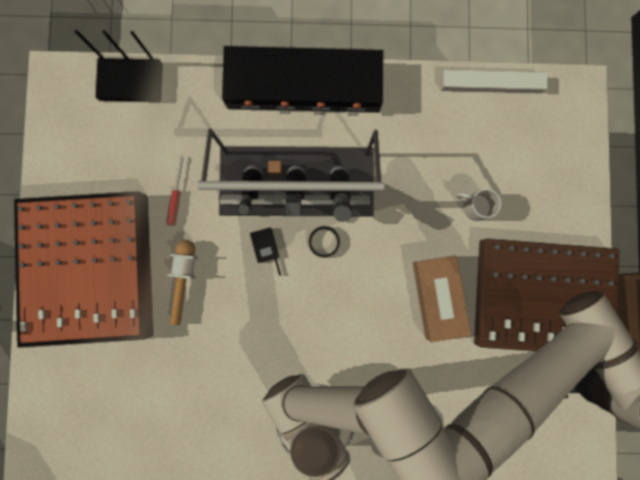

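Run:
```python
import cv2,numpy as np
a=cv2.imread("pics/top0.png")[165:230,210:385]; b=cv2.imread("pics/scene0.png")[180:300,290:430]
cv2.imwrite("pics/ct.png",cv2.resize(a,None,fx=4.5,fy=4.5,interpolation=cv2.INTER_CUBIC)); cv2.imwrite("pics/cs.png",cv2.resize(b,None,fx=5,fy=5,interpolation=cv2.INTER_CUBIC))
```

```text
(no output)
```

View pics/ct.png

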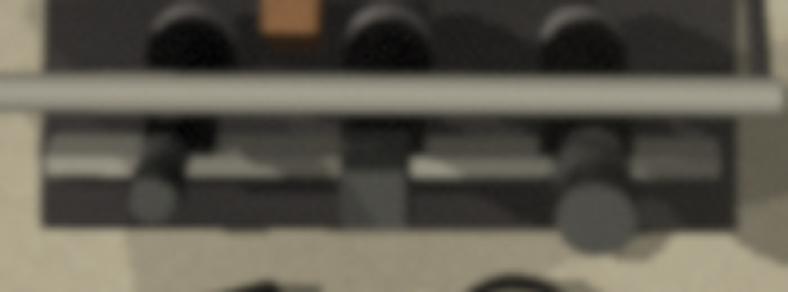

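View pics/cs.png

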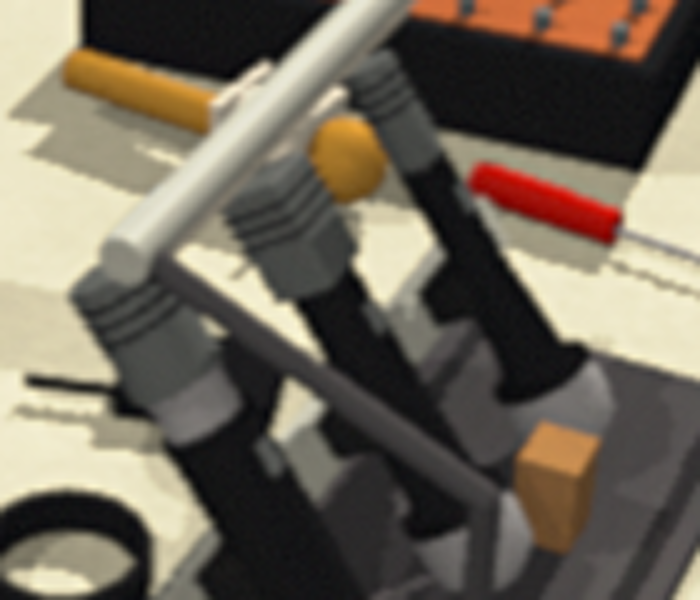

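```bash
cat > h.py <<'E'
import cv2,numpy as np
from bench import optics
def cal(n):
    c=optics.get_calibration(n); R=cv2.Rodrigues(np.array(c["rvec"],float))[0]
    return c["K"],np.array([c["k1"],0,0,0]),R,np.array(c["tvec"],float).ravel()
def cloud(n,d):
    K,k,R,t=cal(n); v,u=np.mgrid[:480,:640]
    r=cv2.undistortPoints(np.stack([u,v],-1).reshape(-1,1,2).astype(np.float64),K,k).reshape(480,640,2)
    P=np.dstack([r*d[...,None],d]); return (P-t)@R
def px(n,P):
    K,k,R,t=cal(n); return cv2.projectPoints(np.atleast_2d(np.array(P,float)),cv2.Rodrigues(R)[0],t,K,k)[0].reshape(-1,2)
E
python3 - <<'E'
from h import *
d=np.load("pics/top0.npy"); P=cloud("top",d)
np.set_printoptions(precision=1,suppress=True)
print("table",P[300,200],P[260,380])
for c in range(205,382,12): 
    col=P[178:194,c]; m=col[:,2]>col[:,2].max()-8; print(c,col[m].mean(0),col[:,2].max())
for n,(u,v) in dict(slim=(244,209),sq=(293,212),st=(343,213)).items():
    print(n); 
    for dv in range(-8,10,2): print(v+dv,[P[v+dv,u+du].round(0).tolist() for du in(-4,0,4)])
E
```

```text
table [336.1 328.9  -1.3] [ 455.8 -177.5    2.4]
205 [610.5 256.6 311.9] 314.8985683303731
217 [611.6 229.1 315. ] 318.5978689041062
229 [ 411.3    2.2 1469.8] 1469.7680758180088
241 [612.7 175.5 314.3] 319.05770880302083
253 [612.4 148.8 312.4] 317.1480643201268
265 [612.6 121.6 314. ] 316.9247821543195
277 [612.5  94.8 310.8] 314.1113059674412
289 [612.4  67.6 314. ] 318.50340068293184
301 [614.2  40.6 313. ] 316.78762987742584
313 [613.4  13.5 313.9] 315.3081447752564
325 [612.8 -13.7 313.8] 316.7069713382318
337 [610.9 -40.8 314.6] 317.16250494726273
349 [614.5 -67.8 316.3] 320.19435075259906
361 [614.4 -95.2 313.4] 317.25760374700366
373 [ 615.7 -122.3  314.9] 318.49822688869386
slim
201 [[604.0, 208.0, 105.0], [589.0, 183.0, 210.0], [590.0, 174.0, 200.0]]
203 [[585.0, 193.0, 205.0], [583.0, 182.0, 216.0], [584.0, 173.0, 209.0]]
205 [[578.0, 191.0, 217.0], [578.0, 181.0, 218.0], [579.0, 173.0, 211.0]]
207 [[574.0, 192.0, 213.0], [573.0, 181.0, 218.0], [573.0, 171.0, 218.0]]
209 [[569.0, 191.0, 213.0], [569.0, 181.0, 216.0], [569.0, 172.0, 215.0]]
211 [[564.0, 191.0, 214.0], [564
[... 849 characters left out ...]
72.0, -0.0], [566.0, 60.0, 6.0]]
st
205 [[580.0, -49.0, 236.0], [579.0, -59.0, 239.0], [580.0, -69.0, 232.0]]
207 [[574.0, -49.0, 240.0], [574.0, -59.0, 241.0], [575.0, -68.0, 237.0]]
209 [[570.0, -49.0, 234.0], [570.0, -59.0, 237.0], [570.0, -68.0, 241.0]]
211 [[565.0, -49.0, 233.0], [566.0, -59.0, 233.0], [566.0, -69.0, 234.0]]
213 [[561.0, -50.0, 231.0], [561.0, -59.0, 233.0], [561.0, -69.0, 230.0]]
215 [[556.0, -50.0, 227.0], [556.0, -59.0, 232.0], [556.0, -69.0, 232.0]]
217 [[552.0, -50.0, 226.0], [552.0, -60.0, 227.0], [552.0, -69.0, 226.0]]
219 [[548.0, -50.0, 218.0], [547.0, -60.0, 222.0], [547.0, -69.0, 227.0]]
221 [[543.0, -50.0, 217.0], [543.0, -60.0, 220.0], [566.0, -83.0, -3.0]]
```

send_rows([
  [[0, 0, -3, 0.1, 0], [0, 0, -3, 0.1, 0], [0, 0, -3, 0.1, 0], [0, 0, -1, 0, 0]],
])

```text
clock: 0.43
position: [183.9, -593.9, 326.1]
ee_rot: [0.008, 1.0, 0.009, -0.004]
contact_force: [-0.3, 0.6, 1.7]
gripper_width: 39.1
```

Run:
```python
from h import *
np.set_printoptions(precision=2,suppress=True)
d=np.load("pics/top0.npy"); P=cloud("top",d).reshape(-1,3)
b=P[(P[:,2]>300)&(P[:,2]<325)&(abs(P[:,0]-612)<15)&(P[:,1]>-150)&(P[:,1]<285)]
print(len(b),np.polyfit(b[:,1],b[:,0],1),np.percentile(b[:,1],[0,1,99,100]),np.median(b[:,2]))
lm=[613,62,305]
print("lamp mid px",px("scene",[lm,[568,181,215],[568,62,215],[558,-59,230]]),px("top",[[lm[0],lm[1],315],[568,181,215]]))
```

```text
1658 [ -0.01 612.83] [-147.46 -143.05  269.03  273.22] 313.14333589919283
lamp mid px [[360.11 184.35]
 [362.24 192.38]
 [340.63 214.46]
 [310.69 233.67]] [[291.46 184.71]
 [244.16 209.25]]
```

send_rows([
  [[-2, 3.4, 0, 0, 0], [-2, 3.4, 0, 0, 0], [-2, 3.4, 0, 0, 0], [-2, 3.4, 0, 0, 0], [-2, 3.4, 0, 0, 0], [-2, 3.4, 0, 0, 0], [-2, 3.4, 0, 0, 0], [-2, 3.4, 0, 0, 0], [-2, 3.4, 0, 0, 0], [-2, 3.4, 0, 0, 0]],
])

```text
clock: 1.27
position: [393.6, -249.6, 327.4]
ee_rot: [0.016, 1.0, 0.009, -0.005]
contact_force: [0.4, -1.6, 1.3]
gripper_width: -0.1
```

send_rows([
  [[-2, 3.8, 0, 0, 0], [-2, 3.8, 0, 0, 0], [-2, 3.8, 0, 0, 0], [-1.5, 3.8, 0, -0.02, 0], [-1, 2.8, 0, 0, 0], [-1, 0.7, 0, 0, 0], [0, 0, 0, 0, 0]],
])

```text
clock: 1.85
position: [492.4, -58.4, 327.5]
ee_rot: [0.001, 1.0, 0.01, -0.007]
contact_force: [0.9, -0.0, 0.3]
gripper_width: -0.0
```

Run:
```python
from h import *
from bench import arm
np.set_printoptions(precision=3,suppress=True)
s=arm.read_state();print(s['position'],s['ee_rot'],s['joints'])
for n in("scene","top"):
    p,d=optics.get_image(n); cv2.imwrite(f"pics/{n}1.png",p); np.save(f"pics/{n}1.npy",d)
a=cv2.imread("pics/top1.png")[150:400,200:400]; b=cv2.imread("pics/scene1.png")[60:310,230:430]
cv2.imwrite("pics/c1.png",np.hstack([cv2.resize(q,None,fx=2,fy=2,interpolation=cv2.INTER_CUBIC) for q in(a,b)]))
```

```text
[492.444 -58.353 327.465] [ 0.001  1.     0.01  -0.007] [ 0.195  0.113 -0.109 -0.024 -1.358 -1.762]
```

View pics/c1.png

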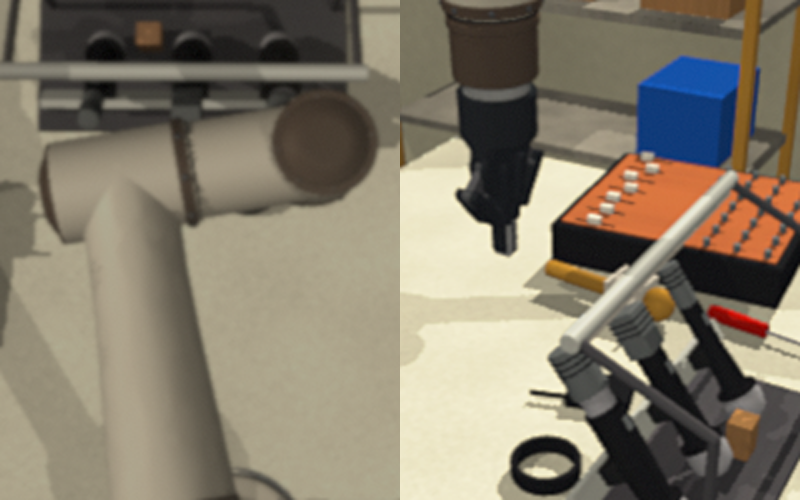

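Run:
```python
from h import *
np.set_printoptions(precision=1,suppress=True)
d=np.load("pics/scene1.npy"); P=cloud("scene",d)
# points near the tool axis
m=(np.hypot(P[...,0]-492,P[...,1]+58)<90)&(P[...,2]>325)&(d>0)
L=np.array([.866,.5])/np.linalg.norm([.866,.5])
lat=P[...,:2]@L-np.array([492.4,-58.4])@L
for z in range(330,640,12):
    k=m&(abs(P[...,2]-z)<6)
    if k.any(): print(z-327, "lat",np.percentile(lat[k],[1,99]),"x",np.percentile(P[k][:,0]-492,[1,99]),"y",np.percentile(P[k][:,1]+58,[1,99]),k.sum())
```

```text
3 lat [-12.9   9.6] x [-10.4  11.7] y [-14.7   3.5] 28
15 lat [-14.3  10.6] x [-8.  11.8] y [-17.3   5.4] 65
27 lat [-13.7  10.4] x [-6.6 11.6] y [-17.3   3.3] 68
39 lat [-12.1  14.8] x [-5.  13.2] y [-18.6   9.7] 48
51 lat [-26.6  24.8] x [-10.3  14.4] y [-39.8  29.4] 144
63 lat [-29.2  30.2] x [-7.6 17.7] y [-49.3  40.5] 141
75 lat [-34.8  33.5] x [-7.8 18.4] y [-59.5  46.2] 189
87 lat [-39.5  37.5] x [-8.7 18.8] y [-64.8  54.9] 244
99 lat [-33.1  35. ] x [-4.8 21.4] y [-62.3  51.9] 230
111 lat [-26.1  26.4] x [-5.1 20.8] y [-45.8  31.9] 178
123 lat [-25.5  23.6] x [-6.9 35. ] y [-42.6 -12.1] 93
135 lat [-35.1  35.8] x [-21.6  39.1] y [-42.   10.5] 226
147 lat [-35.6  36. ] x [-23.8  39.6] y [-42.   13.4] 241
159 lat [-35.3  34.7] x [-21.9  39.8] y [-42.9   5.4] 243
171 lat [-36.5  35. ] x [-27.9  40.6] y [-43.5  17.8] 310
183 lat [-31.2  34.8] x [-14.9  43. ] y [-45.5   2.3] 157
195 lat [-37.8  39.3] x [-22.6  44.2] y [-47.   7.] 290
207 lat [-37.3  39.7] x [-21.9  44.5] y [-47.1   7.6] 305
219 lat [-37.8  40. ] x [-22.6  44.2] y [-47.    9.7] 304
231 lat [-38.9  40.2] x [-25.   45.4] y [-48.7  10.7] 295
243 lat [-39.4  40.7] x [-22.9  46.7] y [-48.9  11.1] 320
255 lat [-44.1  44.4] x [-31.6  49.3] y [-52.3  15.2] 399
267 lat [-40.6  48.3] x [-24.9  46.6] y [-50.3  59.2] 358
279 lat [-39.6  58.7] x [-22.3  46.4] y [-50.7  82.7] 416
291 lat [-40.4  62.5] x [-24.5  47.1] y [-50.6  81.2] 456
303 lat [-39.6  64.4] x [-22.1  47.4] y [-50.7  83.4] 485
```

send_rows([
  [[-2, 0, 2, 0, 0], [-2, 0, 3, 0, 0], [-1, 0, 3, 0, 0], [0, 0, 0.5, 0, 0], [0, 0, 0, 0, 0]],
])

```text
clock: 2.37
position: [539.9, -65.5, 242.8]
ee_rot: [0.006, 1.0, 0.01, -0.004]
contact_force: [0.5, 0.8, 0.2]
gripper_width: 0.1
```

send_rows([
  [[0, 0.6, 0.6, 0, 0], [-0.1, 0, 0.3, 0, 0], [-0.2, 0, 0.3, 0, 0], [-0.2, 0, 0.3, 0, 0], [-0.2, 0, 0.3, 0, 0]],
])

```text
clock: 2.78
position: [547.0, -61.3, 230.3]
ee_rot: [0.007, 1.0, 0.01, 0.0]
contact_force: [-0.7, -1.2, -0.5]
gripper_width: 0.3
```

send_rows([
  [[-0.05, 0, 0.3, 0, 0], [-0.1, 0, 0.3, 0, 0], [-0.2, 0, 0.3, 0, 0], [-0.2, 0, 0.3, 0, 0]],
])

```text
clock: 3.12
position: [553.0, -61.3, 221.5]
ee_rot: [0.007, 1.0, 0.01, 0.002]
contact_force: [-2.5, 0.3, 5.8]
gripper_width: -0.1
```

send_rows([
  [[-0.15, 0, 0.3, 0, 0], [-0.15, 0, 0.3, 0, 0], [-0.15, 0, 0.3, 0, 0]],
])

```text
clock: 3.37
position: [558.7, -61.2, 213.1]
ee_rot: [0.006, 1.0, 0.009, 0.003]
contact_force: [-3.3, -0.0, 4.9]
gripper_width: -0.1
```

send_rows([
  [[-0.1, 0, 0.25, 0, 0], [-0.05, 0, 0.25, 0, 0]],
])

```text
clock: 3.53
position: [560.0, -61.3, 211.3]
ee_rot: [0.005, 1.0, 0.009, 0.003]
contact_force: [-13.1, 4.3, 24.4]
gripper_width: -0.0
```

send_rows([
  [[-0.05, 0, 0.35, 0, 0], [-0.05, 0, 0.35, 0, 0]],
])

```text
clock: 3.7
position: [560.0, -61.3, 211.4]
ee_rot: [0.004, 1.0, 0.007, 0.003]
contact_force: [-10.9, 4.0, 20.0]
gripper_width: -0.1
```

send_rows([
  [[0.3, 0, -0.8, 0, 0], [1, 0, -2, 0, 0], [2, 0, -3, 0, 0], [2.5, 0, -2, 0, 0.6], [1, 3.5, 0, 0, 0.6], [0, 4, 0, 0, 0.6], [0, 4, 0, 0, 0.6], [0, 4, 0, 0, 0.6], [0, 4, 0, 0, 0.6], [0, 3, 0, 0, 0.6]],
])

```text
clock: 4.53
position: [494.4, 167.6, 292.2]
ee_rot: [0.011, 1.0, 0.01, 0.006]
contact_force: [0.6, -0.8, -0.7]
gripper_width: 51.0
```

Run:
```python
from h import *
from bench import arm
np.set_printoptions(precision=3,suppress=True)
s=arm.read_state();print(s['position'],s['ee_rot'],s['contact_force'],s['gripper_width'])
p,d=optics.get_image("scene"); P=cloud("scene",d); cv2.imwrite("pics/scene2.png",p)
cv2.imwrite("pics/c2.png",cv2.resize(p[160:300,260:430],None,fx=4,fy=4,interpolation=cv2.INTER_CUBIC))
p,d=optics.get_image("top"); P=cloud("top",d)
for n,y in(("slim",181),("sq",62),("st",-59)):
    k=(abs(P[...,1]-y)<8)&(P[...,2]>195)&(P[...,2]<250)&(P[...,0]<590)&(P[...,0]>545)
    Q=P[k]; print(n,k.sum(),"offset along axis vs (568,215):",np.median((Q[:,0]-568)*-.574+(Q[:,2]-215)*.819) if len(Q) else None)
```

```text
[494.393 167.563 292.224] [0.011 1.    0.01  0.006] [ 0.642 -0.784 -0.702] 51.007231075700005
slim 67 offset along axis vs (568,215): -1.6565029255131374
sq 99 offset along axis vs (568,215): -2.04365823439822
st 100 offset along axis vs (568,215): -2.4074976396844523
```

View pics/c2.png

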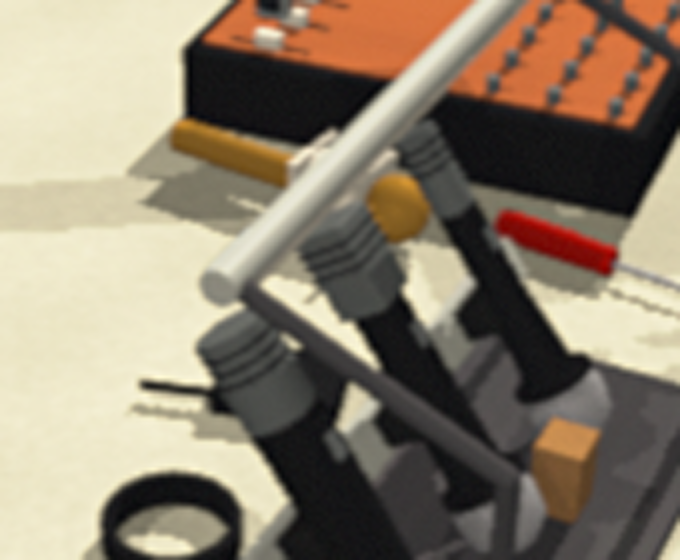

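send_rows([
  [[0, 0.8, 3, -0.03, 0.6], [0, 0.8, 3, 0, 0.6], [0, 0, 3, 0, 0.6], [0, 0, 0.3, 0, 0.6], [0, 0, 0, 0, 0.6]],
])

```text
clock: 5.05
position: [498.0, 189.1, 195.0]
ee_rot: [-0.008, 1.0, 0.011, 0.008]
contact_force: [-0.1, -0.1, 0.7]
gripper_width: 50.8
```

send_rows([
  [[-1, -0.8, 0, 0, 0.6], [-2, -0.3, 0, 0, 0.6], [-1.5, 0, 0, 0, 0.6], [-0.3, 0, 0, 0, 0.6], [0, 0, 0, 0, 0.6]],
])

```text
clock: 5.47
position: [550.6, 176.6, 201.2]
ee_rot: [-0.007, 1.0, 0.012, 0.011]
contact_force: [0.1, -0.3, 0.1]
gripper_width: 51.3
```

send_rows([
  [[-0.4, 0.5, 0.3, 0, 0.6], [-0.4, 0, 0.3, 0, 0.6], [-0.2, 0, 0.1, 0, 0.6], [0, 0, 0, 0, 0.6]],
])

```text
clock: 5.8
position: [561.0, 182.3, 196.7]
ee_rot: [-0.006, 1.0, 0.014, 0.013]
contact_force: [-0.6, -0.0, 0.1]
gripper_width: 51.1
```

send_rows([
  [[-0.2, 0, 0, 0, 0.6], [-0.2, 0, 0.1, 0, 0.6], [0, 0, 0, 0, 0.6]],
])

```text
clock: 6.05
position: [564.5, 182.6, 195.8]
ee_rot: [-0.007, 1.0, 0.013, 0.012]
contact_force: [0.7, -0.0, -0.1]
gripper_width: 51.6
```

send_rows([
  [[0, 0, 0, 0, 0.2], [0, 0, 0, 0, 0.1], [0, 0, 0, 0, 0], [0, 0, 0, 0, 0], [0, 0, 0, 0, 0], [0, 0, 0, 0, 0]],
])

```text
clock: 6.55
position: [564.5, 184.1, 196.2]
ee_rot: [-0.008, 1.0, 0.015, 0.013]
contact_force: [-0.5, 1.4, 0.4]
gripper_width: 25.7
```

send_rows([
  [[0.25, 0, -0.35, 0, 0], [0.25, 0, -0.35, 0, 0], [0.25, 0, -0.35, 0, 0]],
])

```text
clock: 6.8
position: [558.2, 184.0, 205.1]
ee_rot: [-0.007, 1.0, 0.015, 0.014]
contact_force: [5.2, 0.9, -4.7]
gripper_width: 25.7
```

send_rows([
  [[0.25, 0, -0.35, 0, 0], [0.25, 0, -0.35, 0, 0], [0.25, 0, -0.35, 0, 0], [0.2, 0, -0.35, 0, 0]],
])

```text
clock: 7.13
position: [548.1, 183.9, 219.7]
ee_rot: [-0.007, 1.0, 0.016, 0.015]
contact_force: [3.0, 2.4, -4.5]
gripper_width: 25.8
```

send_rows([
  [[0.2, 0, -0.3, 0, 0], [0.2, 0, -0.3, 0, 0], [0.2, 0, -0.3, 0, 0]],
])

```text
clock: 7.38
position: [543.5, 184.0, 226.1]
ee_rot: [-0.007, 1.0, 0.017, 0.018]
contact_force: [29.4, -1.4, -37.3]
gripper_width: 25.3
```

send_rows([
  [[0, 0, 0, 0, 0], [0, 0, 0, 0, 0.3], [0, 0, 0, 0, 0.6], [0, 0, 0, 0, 0.6], [0, 0, 0, 0, 0.6], [1, 0, 0, 0, 0.6], [2, 0, -1, 0, 0.6], [3, 0, -2, 0, 0.6], [3, 0, -2, 0, 0.6], [2, 0, -2, 0, 0.6]],
])

```text
clock: 8.22
position: [422.2, 175.7, 291.0]
ee_rot: [-0.004, 1.0, 0.011, 0.009]
contact_force: [-0.8, 1.6, 0.8]
gripper_width: 51.5
```

Run:
```python
from h import *
from bench import arm
np.set_printoptions(precision=3,suppress=True)
s=arm.read_state();print(s['position'],s['contact_force'],s['gripper_width'])
p,d=optics.get_image("scene")
cv2.imwrite("pics/c3.png",cv2.resize(p[160:300,260:430],None,fx=4,fy=4,interpolation=cv2.INTER_CUBIC))
p,d=optics.get_image("top"); P=cloud("top",d)
for n,y in(("slim",181),("sq",62),("st",-59)):
    k=(abs(P[...,1]-y)<8)&(P[...,2]>195)&(P[...,2]<262)&(P[...,0]<590)&(P[...,0]>530)
    Q=P[k]; print(n,k.sum(),np.percentile((Q[:,0]-568)*-.574+(Q[:,2]-215)*.819,[25,50,75]))
```

```text
[422.151 175.697 291.02 ] [-0.772  1.578  0.774] 51.507249670126185
slim 138 [ 6.53  31.293 35.61 ]
sq 101 [-3.809 -2.105  0.209]
st 101 [-3.587 -2.331 -0.71 ]
```

View pics/c3.png

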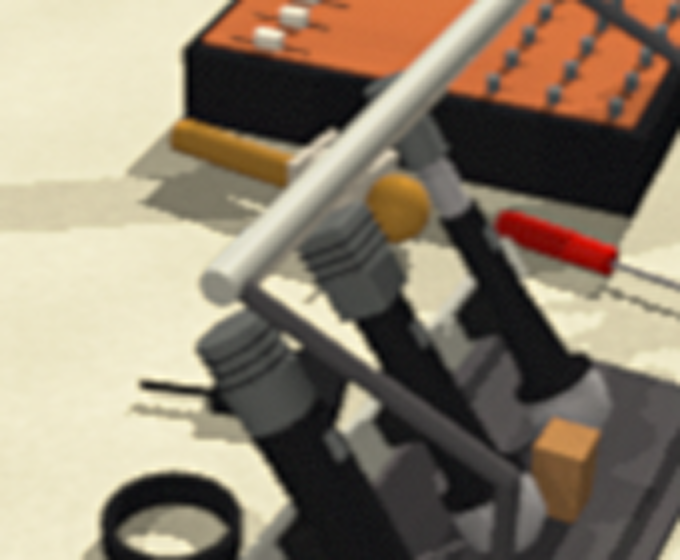

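```bash
python3 -c "
from bench import job; print(job.job_done())"
```

```text
the job is handed in; nothing more can be done
None
```

The job is handed in, at about 8 s of the 46 s allowed. The stout cap is pressed home and the slim cap stands open at its stop, done in that order.

- **Stout cap:** I pushed it with the closed fingertips along the microphone until it stopped moving at about 24–28 N. In the depth images its end is level with the shut caps (−2.3 mm, against −2.0 for the square cap). The metal barrel no longer shows.
- **Slim cap:** I pinched it and drew it out about 36.5 mm, where the force rose sharply to about 47 N, so it had reached the stop. In the last picture it stands open with its barrel showing. The depth check was rough because it mixed in the cap's side: a median of 31 mm and an upper quartile of 36 mm, measured from an end that read −1.7 mm shut. I relied on the felt stop and the picture.
- **Grip on the slim cap:** the fingers closed to 25.7 mm on a 28 mm cap, so the pinch may have been slightly off centre. It held, and the opening stayed within half a millimetre throughout the pull.
- **Everything else:** the square cap measured unchanged, and the battery box, tape roll and lamp bar look unmoved in the last picture. I did not re-check the mug or tissue box after the moves. No contact with the lamp showed in the force readings, and the arm was well clear with nothing in the gripper when I handed in.

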